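Sort salvaged lamp caps onto their sockets

ROBOT

A 6-joint arm with a two-finger parallel gripper is mounted at the origin on the work surface. World frame = base frame: x ahead of the robot, y to its left, z up, the work surface at z = 0. Lengths are in mm, angles in rad, forces in N, time in s.
With the tool pointing down it reaches from about 300 to 775 mm from the base axis. Payload 14.6 kg.
Tool frame: the origin (TCP) lies at the very end of the fingers, on their centre line; the grasp point (between the pads) lies 19 mm behind it; z points along the fingers, y is the line along which they close (so a half turn about z gives the same grasp; the last joint's range is limited). The gripper opens to 94 mm and grips with 3 to 60 N. Pads are 16 mm wide; open, the fingers measure 119 mm over their backs; the gripper's body (75 mm by 177 mm) begins 78 mm behind the grasp point.
Start: joints at [-0.067, 0.3, 1.521, -0, 1.321, -0.067], TCP at [549.99, -0.002, 205.446] pointing down, gripper open.
Joint ranges: [-3.03, 3.03], [-0.79, 2.21], [0.23, 2.52], [-1.04, 4.18], [0, 3.07], [-2.55, 2.55]. Speed limits (rad/s): [2.22, 2.22, 2.57, 3.14, 3.14, 3.14].

INTERFACE

Orientations are given as [roll, pitch, yaw] about the fixed x, y, z axes, in that order (R = Rz(yaw) Ry(pitch) Rx(roll)).
In Python, from cell import manip, optics gives the robot as it stands.
- The arm moves only by the shell command python3 -m crank 'ROWS' [FORCE]. ROWS is JSON, a list of rows, each a list of 7 numbers: the opening in per cent of the stroke, from 0 (shut) to 100 (fully open), then the shift along the tool's x, y, z in mm, then the turn, a rotation vector about the tool's x, y, z in rad. A call has 1 to 10 rows; each row is the pose to reach, as a shift and turn from the pose commanded when the call began, along the tool's axes at that moment; what a row does not reach only later rows make up. A row lasts 1/10 s, in which the tool goes at most 50 mm and 8.59 degrees, less where a joint would pass 70% of its speed; a pose out of reach is approached as far as the arm can. A call with a gripper value outside its range is refused whole. The fingers move at their own pace and stop on an object; FORCE is the grip in N (left out, the last holds). Time passes only in rows, so rows that repeat a pose let the fingers close. It gives the time, the measured TCP pose, the force, the opening and the grip force at its end, in the units of the state.
- manip.read_state(): the state, without advancing time (a new reading comes with each control period).
- optics.camera(name): name is "scene" or "side" or "wrist"; returns (picture, depth): 480x640x3 uint8, red, green, blue; 480x640 float32, mm along the optical axis (not along the pixel's ray), 0 where there is no reading.
- optics.calibration(name): a dict with "camera_matrix" (3x3 intrinsics, pixels), "R" (3x3) and "t" (3): a world point X has camera coordinates R X + t. Camera axes: x right, y down, z forward; pixel columns grow to the right and rows downward; lengths in mm; the calibration is good to about 2 mm. A picture is of the moment at which its call begins: read the wrist's pose just before it. calibration takes no time and is no camera call; for the wrist camera it gives the pose at the moment of the call.
- manip.sign_off(): hands the job in; it is judged then, once.
The state is a dict: "clock": time; "joints": joint angles; "qd": joint speeds; "effort": joint torques, N m; "eef_pos": TCP position; "eef_rot": TCP orientation; "wrist_force": force on the tool from outside, world axes, zero at the start; "moment": the same for the moment, N m; "finger_gap": finger opening in mm; "finger_force": force on a finger pad.
Only numpy, scipy, OpenCV 4.12 (cv2) and the standard library are available. Lean on these libraries where they do the work, as an engineer would, in place of code of your own. Each camera call takes 0.05 s, during which the arm holds its last target. There are 200 camera calls.

TASK

Sort the four smoky lamp caps salvaged from the scrapped validators: fit each of the three round domes fully home and level on the lamp socket of its own size (small on small, medium on medium, large on large), its rim resting on the collar, and put the square cap, which fits nothing any more, in the grey scrap tray. Leave the stylus and the hinge pin where they lie.

Things in the scene. Friction and masses are not known exactly. Their poses are not given: they have to be found in the camera images.
- dome_small: the small of three round smoky grey-brown lamp domes, loose on the desk, standing open side down: an upright round skirt 34 mm across and 32 mm high, closed by a domed top, 44 mm high in all, with a bore 28 mm across and 30 mm deep open below (wall 3 mm), 17 to 35 g. Origin: centre of the open underside; z up through the top. Round, so its yaw does not matter
- dome_medium: the medium of three round smoky grey-brown lamp domes, loose on the desk, standing open side down: an upright round skirt 46 mm across and 32 mm high, closed by a domed top, 50 mm high in all, with a bore 40 mm across and 30 mm deep open below (wall 3 mm), 24 to 49 g. Origin: centre of the open underside; z up through the top. Round, so its yaw does not matter
- dome_large: the large of three round smoky grey-brown lamp domes, loose on the desk, standing open side down: an upright round skirt 58 mm across and 32 mm high, closed by a domed top, 56 mm high in all, with a bore 52 mm across and 30 mm deep open below (wall 3 mm), 35 to 70 g. Origin: centre of the open underside; z up through the top. Round, so its yaw does not matter
- square_cap: the one square, flat-topped lamp cap, of the same smoky grey-brown plastic, loose on the desk, open side down: 44 mm by 44 mm, 40 mm high, wall 3 mm, 28 to 56 g. Origin: centre of the open underside; z up; x and y square to its sides
- socket_small: the small of three lamp sockets, fixed to the desk: a round black foot 48 mm across, on it an aluminium collar 42 mm across whose flat top is 12 mm above the desk, and from it a white spigot rises 24 mm to 36 mm above the desk, 24 mm across for its lowest 4 mm and then tapering to 9 mm at its tip. The dome with the 28 mm bore fits over it and rests with its rim on the collar. Origin: centre of the underside, on the desk; z up
- socket_medium: the medium of three lamp sockets, fixed to the desk: a round black foot 60 mm across, on it an aluminium collar 54 mm across whose flat top is 12 mm above the desk, and from it a white spigot rises 24 mm to 36 mm above the desk, 36 mm across for its lowest 4 mm and then tapering to 16 mm at its tip. The dome with the 40 mm bore fits over it and rests with its rim on the collar. Origin: centre of the underside, on the desk; z up
- socket_large: the large of three lamp sockets, fixed to the desk: a round black foot 72 mm across, on it an aluminium collar 66 mm across whose flat top is 12 mm above the desk, and from it a white spigot rises 24 mm to 36 mm above the desk, 48 mm across for its lowest 4 mm and then tapering to 24 mm at its tip. The dome with the 52 mm bore fits over it and rests with its rim on the collar. Origin: centre of the underside, on the desk; z up
- scrap_tray: open grey plastic scrap tray, fixed to the desk: 130 mm (x) by 150 mm (y) outside, 40 mm high, walls 4 mm, floor about 4 mm. Origin: centre of the underside, on the desk; z up
- stylus: bystander: yellow plastic stylus lying loose on the desk beyond the work, about 125 mm long and 10 mm thick, to be left alone. Origin: under its middle; x along it
- hinge_pin: bystander: nickel-plated hinge pin lying loose on the desk to the right of the work, about 70 mm long, with a 12 mm square head near each end, to be left alone. Origin: under its middle; x along it
Things that resemble listed ones, but are neither listed nor needed, are in the scene too. Leave any blue or green look-alike of the dome_small alone.

How it is judged:
By the outcome, as a careful person would: the job done as asked, in the order asked, and still so for the second after the job is handed in, with the robot touching nothing.
It also fails if it takes over 93 s, if anything falls off the work surface, if the arm or the gripper's body presses on something with over 40 N, if the wrist force passes 120 N, or if a joint passes its speed limit or range.

## Working session

There is one attempt and no reset: what is moved stays moved. The work goes in short steps, Python scripts to look and compute and a shell command to move; the robot and the scene stay as the last step left them, time stands still between calls to the robot, and variables do not carry over. Pictures are saved under pics/ and viewed, at most 14 in all, crops included, and the job is handed in when it is done.

```bash
mkdir -p pics; ls
python3 - <<'E'
from cell import manip, optics
import cv2,numpy as np
for n in("scene","side"):
    p,d=optics.camera(n); cv2.imwrite(f"pics/{n}0.png",p[:,:,::-1]); np.save(f"pics/{n}0.npy",d)
    c=optics.calibration(n); print(n,np.array(c["camera_matrix"]).round(1).tolist(),np.round(c["R"],3).tolist(),np.round(c["t"],1))
print(manip.read_state())
E
```

```text
pics
scene [[582.5, 0.0, 314.3], [0.0, 582.5, 235.7], [0.0, 0.0, 1.0]] [[-0.251, 0.968, -0.009], [0.837, 0.212, -0.505], [-0.487, -0.134, -0.863]] [ 201.8 -446.3 1329.5]
side [[472.5, 0.0, 316.7], [0.0, 472.5, 241.0], [0.0, 0.0, 1.0]] [[0.995, -0.096, 0.02], [-0.055, -0.715, -0.697], [0.081, 0.692, -0.717]] [-575.7   11.6 1053.1]
{'clock': 0.1, 'joints': array([-6.66270750e-02,  3.00418776e-01,  1.52151759e+00, -1.65389610e-05,
        1.32069689e+00, -6.65834210e-02]), 'qd': array([-0.00010841, -0.00128003, -0.00056034,  0.00145738, -0.00139495,
        0.00077423]), 'effort': array([ 1.84928511e-03, -5.32644153e+01, -3.53284299e+01,  7.10431044e-02,
        2.34944851e-02, -7.30603051e-05]), 'eef_pos': array([ 5.49764928e+02, -6.48573180e-03,  2.04941886e+02]), 'eef_rot': array([-3.14055329e+00, -5.32512728e-05,  1.57075675e+00]), 'wrist_force': array([ 0.18921831,  0.40453826, -0.25992043]), 'moment': array([-0.03992941, -0.04484323,  0.00627182]), 'finger_force': 0.0, 'finger_gap': 94.2806502315556}
```

View pics/scene0.png

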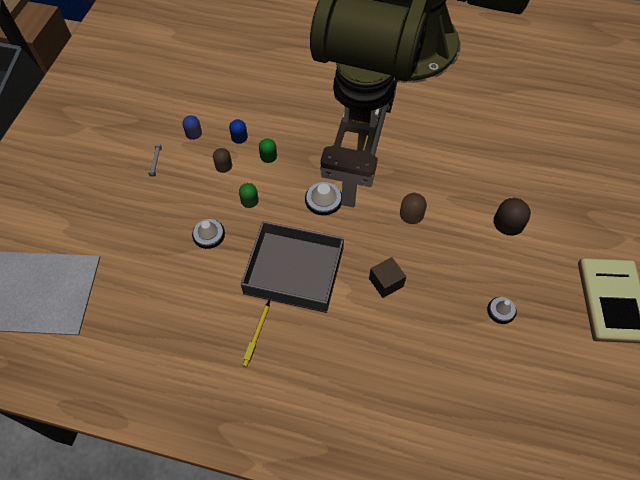

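View pics/side0.png

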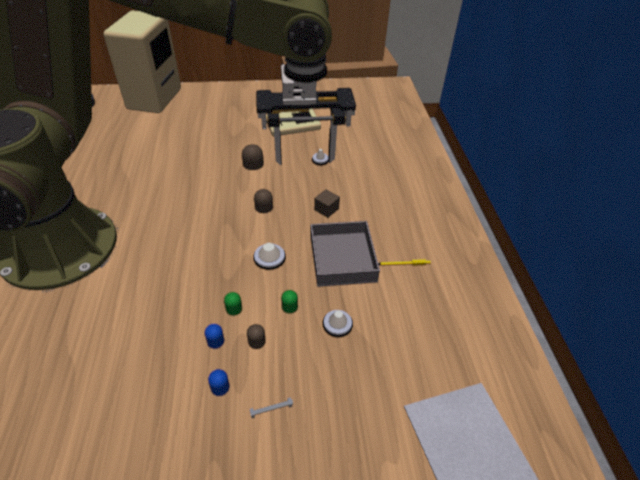

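Scene view: three round brown domes at (222,160) small, (413,208) medium and (513,216) large. The square cap is at (387,277). Sockets: large (323,197), medium (208,233), small (502,309). Tray is at (294,265). The blue domes (192,127), (238,131) and green domes (268,150), (249,195) are look-alikes. Only the brown one at (222,160) fits dome_small; I'll confirm it in a crop.

```bash
cat > h.py <<'E'
from cell import manip, optics
import cv2,numpy as np
from scipy.optimize import least_squares
def cal(n):
    c=optics.calibration(n); return [np.array(c[k]) for k in("camera_matrix","R","t")]
def world(d,c):
    K,R,t=c; v,u=np.mgrid[:480,:640]
    P=np.stack([(u-K[0,2])/K[0,0]*d,(v-K[1,2])/K[1,1]*d,d],-1)
    return (P-t)@R
def proj(X,c):
    K,R,t=c; p=K@(R@np.array(X,float)+t); return p[:2]/p[2]
def circ(P,r):
    f=lambda q:np.hypot(P[:,0]-q[0],P[:,1]-q[1])-r
    s=least_squares(f,P[:,:2].mean(0),loss="soft_l1",f_scale=1); return s.x.round(1),np.abs(s.fun).mean().round(2)
E
python3 - <<'E'
from h import *
seeds={"scene":dict(small=(222,160),medium=(413,208),large=(513,216),square=(387,277),sS=(502,309),sM=(208,233),sL=(323,197)),
"side":dict(small=(257,336),medium=(263,200),large=(253,156),square=(327,203),sS=(320,157),sM=(338,322),sL=(269,256))}
rs=dict(small=17,medium=23,large=29,sS=21,sM=27,sL=33)
for n in seeds:
    d=np.load(f"pics/{n}0.npy"); W=world(d,cal(n)); ok=d>0
    for k,(u,v) in seeds[n].items():
        w=W[v-28:v+29,u-28:u+29][ok[v-28:v+29,u-28:u+29]]
        c=W[v,u]; near=w[np.hypot(*(w[:,:2]-c[:2]).T)<45]
        if k=='square':
            q=near[near[:,2]>36]; r=cv2.minAreaRect(q[:,:2].astype(np.float32)); print(n,k,np.round(r[0],1),np.round(r[1],1),r[2],q[:,2].max().round(1)); continue
        if k[0]=='s' and k!='small':
            q=near[(near[:,2]>10)&(near[:,2]<14)]
            t=near[near[:,2]>33]
            e=cv2.minEnclosingCircle(q[:,:2].astype(np.float32)); print(n,k,"encl",np.round(e[0],1),round(e[1],1),"mean tip",t.mean(0).round(1),"z",near[:,2].max().round(1))
        else:
            q=near[(near[:,2]>8)&(near[:,2]<30)]
            print(n,k,*circ(q,rs[k]),"z",near[:,2].max().round(1), near[near[:,2]>near[:,2].max()-4].mean(0).round(1))
    if n=="scene":
        T=W[200:320,230:360][ok[200:320,230:360]]; q=T[(T[:,2]>37)&(T[:,2]<43)]; r=cv2.minAreaRect(q[:,:2].astype(np.float32)); print("tray",r)
p=cv2.imread("pics/scene0.png")[100:250,170:330]; cv2.imwrite("pics/crop1.png",cv2.resize(p,None,fx=4,fy=4))
E
```

```text
scene small [ 437.4 -281.1] 0.93 z 45.5 [ 438.9 -279.8   43.1]
scene medium [457.5  98.6] 0.67 z 52.6 [461.3  99.4  49.9]
scene large [431.8 276.9] 0.73 z 60.0 [434.8 274.6  57. ]
scene square [610.7  79.7] [45.9 44.9] 44.527408599853516 43.7
scene sS encl [615.3 279.1] 21.8 mean tip [616.2 278.9  35.2] z 38.1
scene sM encl [ 596.7 -254. ] 28.7 mean tip [ 596.2 -254.6   35.2] z 38.7
scene sL encl [468.9 -69.1] 33.3 mean tip [468.3 -69.2  35.1] z 39.3
tray ((628.8344116210938, -82.96468353271484), (132.95364379882812, 150.17543029785156), 0.832534670829773)
side small [ 436.4 -282.8] 0.5 z 45.5 [ 436.5 -284.2   42.9]
side medium [456.5  96.9] 0.89 z 50.8 [456.3  94.9  48.4]
side large [431.  274.6] 1.28 z 58.6 [431.9 268.4  56. ]
side square [608.5  75.5] [47.4 45.7] 42.130943298339844 43.7
side sS encl [613.6 274.5] 22.9 mean tip [612.8 276.2  35. ] z 36.5
side sM encl [ 593.6 -258.2] 27.7 mean tip [ 592.9 -259.    35.2] z 37.3
side sL encl [466.  -72.8] 33.3 mean tip [465.6 -73.1  35.1] z 38.3
```

View pics/crop1.png

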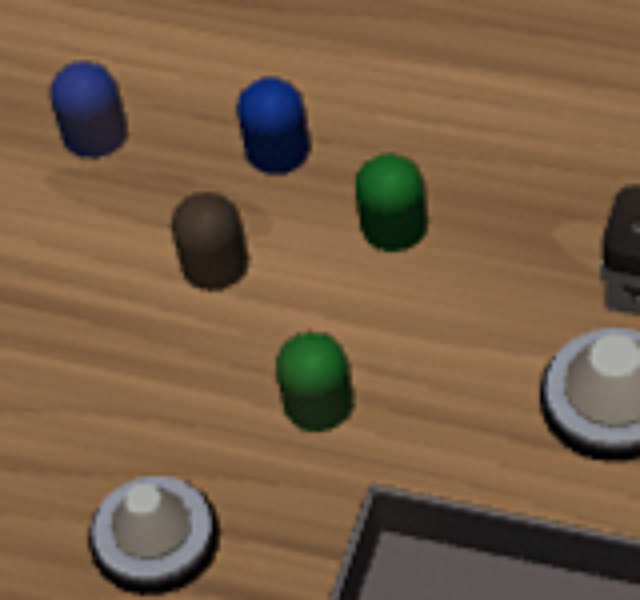

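The crop shows one brown small dome at about (210,240), with blue and green look-alikes on three sides. It is round, brown and 34 mm across, so it is dome_small. Heights and radii match what's given. Next I move above it and check the neighbours' clearance.

```bash
python3 -m crank '[[70,-40,-16,10,0,0,0],[70,-80,-32,20,0,0,0],[70,-120,-48,30,0,0,0],[70,-160,-64,40,0,0,0],[70,-200,-80,45,0,0,0],[70,-240,-96,50,0,0,0],[70,-282,-113,55,0,0,0],[70,-282,-113,55,0,0,0],[70,-282,-113,55,0,0,0]]' 12
python3 - <<'E'
from h import *
p=cv2.imread("pics/scene0.png"); W=world(np.load("pics/scene0.npy"),cal("scene"))
for u,v in((192,127),(238,131),(268,150),(249,195)):
    w=W[v-14:v+15,u-10:u+11].reshape(-1,3); q=w[(w[:,2]>8)&(w[:,2]<30)]; print((u,v),*circ(q,17))
s=manip.read_state(); print(s["eef_pos"],s["eef_rot"],s["finger_gap"])
c=cal("wrist"); p,d=optics.camera("wrist"); cv2.imwrite("pics/w1.png",p[:,:,::-1]); np.save("pics/w1.npy",d)
print(c[1].round(3).tolist(),(-c[1].T@c[2]).round(1),proj([437,-282,44],c))
W=world(d,c); m=(W[...,2]>8)&(W[...,2]<31)&(np.hypot(W[...,0]-437,W[...,1]+282)<32); t=(W[...,2]>40)&(np.hypot(W[...,0]-437,W[...,1]+282)<32)&(W[...,2]<47)
print(m.sum(),circ(W[m],17) if m.sum()>5 else 0,t.sum(),W[t].mean(0))
E
```

```text
clock: 1.0
eef_pos: [436.5, -282.4, 150.1]
eef_rot: [-3.141, -0.001, 1.569]
wrist_force: [0.1, -0.1, 0.6]
finger_gap: 65.6
finger_force: 0.0
(192, 127) [ 372.7 -368.8] 1.03
(238, 131) [ 360.2 -274. ] 0.97
(268, 150) [ 392.7 -202. ] 0.79
(249, 195) [ 503.8 -206. ] 0.8
[ 436.51759241 -282.4067817   150.05505772] [-3.14097942e+00 -6.57489468e-04  1.56885093e+00] 65.59395906872666
[[1.0, -0.002, -0.0], [-0.002, -0.965, 0.264], [-0.001, -0.264, -0.965]] [ 436.8 -205.4  328.2] [312.7158288  237.85157196]
205 (array([ 437. , -282.3]), np.float64(0.15)) 692 [ 436.93568167 -281.33160553   41.73499517]
```

View pics/w1.png

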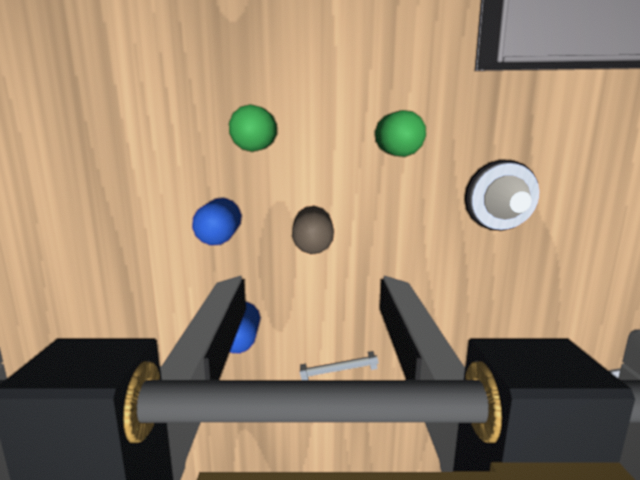

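The wrist view shows the brown dome at (313,230) between the fingers, neighbours clear. The skirt fit gives (437,-282.3) with 0.15 mm residual. Descend, grip and lift.

```bash
python3 -m crank '[[60,0,0,40,0,0,0],[60,0,0,80,0,0,0],[60,0,0,115,0,0,0],[60,0,0,135,0,0,0],[60,0,0,144,0,0,0],[60,0,0,144,0,0,0],[20,0,0,144,0,0,0],[20,0,0,144,0,0,0],[20,0,0,144,0,0,0],[20,0,0,144,0,0,0]]' 12
python3 -m crank '[[20,0,0,0,0,0,0],[20,0,0,-25,0,0,0],[20,0,0,-60,0,0,0],[20,0,0,-100,0,0,0],[20,0,0,-100,0,0,0]]' 12
```

```text
clock: 2.05
eef_pos: [437.4, -282.3, 7.3]
eef_rot: [3.14, 0.001, 1.571]
wrist_force: [-0.2, 1.3, 7.3]
finger_gap: 33.7
finger_force: 12.0
clock: 2.55
eef_pos: [438.8, -283.4, 111.5]
eef_rot: [3.135, 0.005, 1.571]
wrist_force: [-0.4, -0.9, -1.0]
finger_gap: 33.9
finger_force: 12.0
```

```bash
python3 -m crank '[[20,40,13,0,0,0,0],[20,90,29,0,0,0,0],[20,140,45,0,0,0,0],[20,190,61,0,0,0,0],[20,240,77,0,0,0,0],[20,290,93,0,0,0,0],[20,340,109,0,0,0,0],[20,390,125,0,0,0,0],[20,440,141,0,0,0,0],[20,480,153,0,0,0,0]]'
python3 -m crank '[[20,35,10,0,0,0,0],[20,60,18,0,0,0,0],[20,75,23,0,0,0,0],[20,79,24.5,0,0,0,0],[20,79,24.5,0,0,0,0],[20,79,24.5,0,0,0,0]]'
python3 - <<'E'
from h import *
s=manip.read_state(); print(s["eef_pos"],s["eef_rot"],s["finger_gap"])
c=cal("wrist"); p,d=optics.camera("wrist"); cv2.imwrite("pics/w2.png",p[:,:,::-1]); W=world(d,c)
r=np.hypot(W[...,0]-614.5,W[...,1]-277)<32
t=r&(W[...,2]>33)&(W[...,2]<39); q=r&(W[...,2]>10)&(W[...,2]<14)
print(t.sum(),W[t].mean(0),q.sum(),cv2.minEnclosingCircle(W[q][:,:2].astype(np.float32)))
E
```

```text
clock: 3.55
eef_pos: [586.6, 188.8, 105.8]
eef_rot: [-3.141, 0.0, 1.571]
wrist_force: [0.7, 0.1, -0.7]
finger_gap: 33.9
finger_force: 12.0
clock: 4.15
eef_pos: [610.9, 264.8, 106.2]
eef_rot: [-3.141, 0.0, 1.57]
wrist_force: [0.6, 0.2, -0.5]
finger_gap: 33.8
finger_force: 12.0
[610.93901048 264.84203858 106.19325457] [-3.14119177e+00  3.16529819e-04  1.57013110e+00] 33.823893835951104
183 [614.12566687 279.2306131   34.80111413] 1647 ((614.1242065429688, 278.78472900390625), 21.091310501098633)
```

View pics/w2.png

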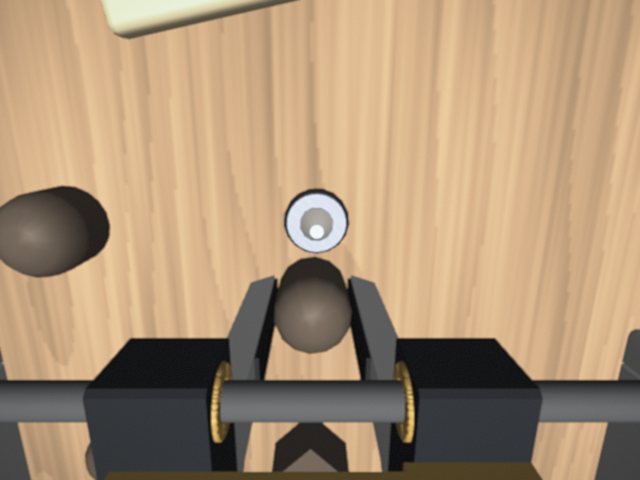

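The dome is held upright at (313,310) and the socket collar is at (316,221). Socket measured at (614.1, 279.0), collar radius 21.1 as expected. Move over it and check the dome in the hand.

```bash
python3 -m crank '[[20,7,1.6,10,0,0,0],[20,14,3.2,25,0,0,0],[20,14,3.2,45,0,0,0],[20,14,3.2,52,0,0,0],[20,14,3.2,52,0,0,0],[20,14,3.2,52,0,0,0]]'
cat >> h.py <<'E'
def held(r,off,tag=None):
    "dome in the hand: skirt circle relative to TCP; off = TCP height above rim"
    s=manip.read_state(); e=s["eef_pos"]; c=cal("wrist"); p,d=optics.camera("wrist"); W=world(d,c)
    if tag: cv2.imwrite(f"pics/{tag}.png",p[:,:,::-1])
    b=e[2]-off; m=(np.hypot(W[...,0]-e[0],W[...,1]-e[1])<r+8)&(d>0)
    top=m&(W[...,2]>b+36); sk=m&(W[...,2]>b+3)&(W[...,2]<b+30)&(abs(W[...,0]-e[0])<r*.85)
    print("tcp",e.round(1),"rot",s["eef_rot"].round(3),"topz",W[top][:,2].max().round(1) if top.any() else None)
    q=W[sk]; print("skirt n",sk.sum(),circ(q,r) if len(q)>20 else "")
E
python3 - <<'E'
from h import *
held(17,6.4)
E
```

```text
clock: 4.8
eef_pos: [614.5, 279.9, 54.8]
eef_rot: [3.141, -0.0, 1.571]
wrist_force: [-0.9, 0.1, 0.3]
finger_gap: 34.0
finger_force: 12.0
tcp [614.5 279.9  54.8] rot [ 3.141 -0.     1.571] topz 179.8
skirt n 1222 (array([614.7, 280.1]), np.float64(0.19))
```

```bash
python3 -m crank '[[20,-1,-0.5,6,0,0,0],[20,-1,-0.5,14,0,0,0],[20,-1,-0.5,21,0,0,0],[20,-1,-0.5,27,0,0,0],[20,-1,-0.5,31,0,0,0],[20,-1,-0.5,34,0,0,0],[20,-1,-0.5,36,0,0,0],[20,-1,-0.5,36.5,0,0,0],[20,-1,-0.5,36.5,0,0,0]]'
```

```text
clock: 5.75
eef_pos: [613.7, 278.8, 19.2]
eef_rot: [3.142, 0.0, 1.571]
wrist_force: [-7.6, -3.1, 11.0]
finger_gap: 34.2
finger_force: 12.0
```

```bash
python3 -m crank '[[60,0,0,0,0,0,0],[60,0,0,0,0,0,0],[60,0,0,0,0,0,0],[60,0,0,-30,0,0,0],[60,0,0,-70,0,0,0],[60,0,0,-110,0,0,0],[80,0,0,-130,0,0,0],[80,0,0,-130,0,0,0]]'
cat >> h.py <<'E'
def seen(xy,r,h,z0,tag=None):
    "dome on desk/socket at xy with rim at z0"
    c=cal("wrist"); p,d=optics.camera("wrist"); W=world(d,c)
    if tag: cv2.imwrite(f"pics/{tag}.png",p[:,:,::-1])
    m=(np.hypot(W[...,0]-xy[0],W[...,1]-xy[1])<r+15)&(d>0)&(W[...,2]<90)
    q=W[m&(W[...,2]>z0+5)&(W[...,2]<z0+29)]; print("tcp",manip.read_state()["eef_pos"].round(1),"topz",np.percentile(W[m][:,2],99.5).round(1),"expect",z0+h,"skirt",len(q),circ(q,r) if len(q)>20 else "")
E
python3 - <<'E'
from h import *
seen((614.1,279),17,44,12,"w3")
seen((431.4,275.8),29,56,0)
E
```

```text
clock: 6.55
eef_pos: [614.9, 279.3, 151.5]
eef_rot: [3.136, -0.002, 1.571]
wrist_force: [0.4, 0.8, -0.1]
finger_gap: 69.1
finger_force: 0.0
tcp [614.1 278.9 148.8] topz 55.5 expect 56 skirt 222 (array([614.1, 278.8]), np.float64(0.14))
tcp [613.5 278.7 147.1] topz 55.4 expect 56 skirt 1051 (array([431.2, 275.6]), np.float64(0.28))
```

View pics/w3.png

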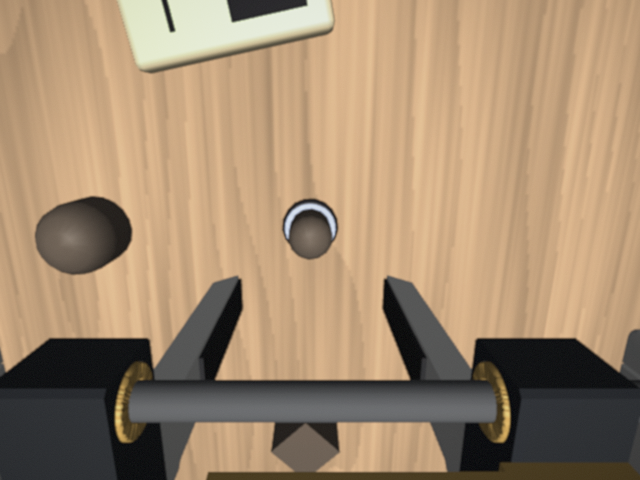

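The small dome sits at (310,235) with the collar ring visible all round. Its top is at 55.5 mm against 56 expected and it is centred, so it is seated. Next is the medium dome.

```bash
python3 -m crank '[[80,-30,-26,0,0,0,0],[80,-62,-54,0,0,0,0],[80,-95,-82,0,0,0,0],[80,-128,-111,0,0,0,0],[80,-158,-137,0,0,0,0],[80,-181,-156.5,0,0,0,0],[80,-181,-156.5,0,0,0,0],[80,-181,-156.5,0,0,0,0],[80,-181,-156.5,0,0,0,0]]'
python3 - <<'E'
from h import *
seen((457,97.8),23,50,0)
seen((457,97.8),23,50,0)
E
```

```text
clock: 7.55
eef_pos: [457.4, 98.2, 147.2]
eef_rot: [-3.14, 0.0, 1.571]
wrist_force: [0.2, -0.6, 0.3]
finger_gap: 74.9
finger_force: 0.0
tcp [457.5  98.3 147.3] topz 49.6 expect 50 skirt 260 (array([457.2,  97.6]), np.float64(0.14))
tcp [457.5  98.3 147.3] topz 49.5 expect 50 skirt 259 (array([457.2,  97.5]), np.float64(0.14))
```

```bash
python3 -m crank '[[75,-0.7,0,40,0,0,0],[75,-0.7,0,80,0,0,0],[75,-0.7,0,115,0,0,0],[75,-0.7,0,132,0,0,0],[75,-0.7,0,140.5,0,0,0],[75,-0.7,0,140.5,0,0,0],[30,-0.7,0,140.5,0,0,0],[30,-0.7,0,140.5,0,0,0],[30,-0.7,0,140.5,0,0,0],[30,-0.7,0,140.5,0,0,0]]' 12
python3 -m crank '[[30,0,0,0,0,0,0],[30,0,0,-25,0,0,0],[30,0,0,-60,0,0,0],[30,0,0,-100,0,0,0],[30,-30,12,-100,0,0,0],[30,-65,25,-100,0,0,0],[30,-105,41,-100,0,0,0],[30,-145,56,-100,0,0,0],[30,-185,72,-100,0,0,0],[30,-225,87,-100,0,0,0]]' 12
python3 -m crank '[[30,-35,14,0,0,0,0],[30,-70,27,0,0,0,0],[30,-95,37,0,0,0,0],[30,-114,44,0,0,0,0],[30,-114,44,0,0,0,0],[30,-114,44,0,0,0,0]]'
cat >> h.py <<'E'
def sock(xy,r,tag=None):
    c=cal("wrist"); p,d=optics.camera("wrist"); W=world(d,c)
    if tag: cv2.imwrite(f"pics/{tag}.png",p[:,:,::-1])
    m=(np.hypot(W[...,0]-xy[0],W[...,1]-xy[1])<r+8)&(d>0)
    t=m&(W[...,2]>33)&(W[...,2]<39); q=m&(W[...,2]>10)&(W[...,2]<14); e=cv2.minEnclosingCircle(W[q][:,:2].astype(np.float32))
    print("tip",t.sum(),W[t].mean(0).round(1),"collar",q.sum(),np.round(e[0],1),round(e[1],1))
E
python3 - <<'E'
from h import *
held(23,6.5); sock((594.8,-256.5),27,"w4")
E
```

```text
clock: 8.65
eef_pos: [457.6, 97.1, 8.1]
eef_rot: [3.141, -0.0, 1.571]
wrist_force: [-0.7, -0.4, 6.1]
finger_gap: 44.8
finger_force: 12.0
clock: 9.65
eef_pos: [544.6, -129.7, 107.6]
eef_rot: [3.141, 0.0, 1.571]
wrist_force: [1.1, -0.1, -0.2]
finger_gap: 44.4
finger_force: 12.0
clock: 10.25
eef_pos: [587.9, -241.7, 107.1]
eef_rot: [-3.141, -0.0, 1.57]
wrist_force: [0.2, 0.5, -0.1]
finger_gap: 44.8
finger_force: 12.0
tcp [ 587.9 -241.7  107.1] rot [-3.141 -0.     1.57 ] topz 232.3
skirt n 1472 (array([ 588.2, -241.1]), np.float64(0.17))
tip 0 [nan nan nan] collar 993 [ 594.7 -254. ] 26.8h.py:34: RuntimeWarning: Mean of empty slice.
  print("tip",t.sum(),W[t].mean(0).round(1),"collar",q.sum(),np.round(e[0],1),round(e[1],1))
  ret = um.true_divide(
```

View pics/w4.png

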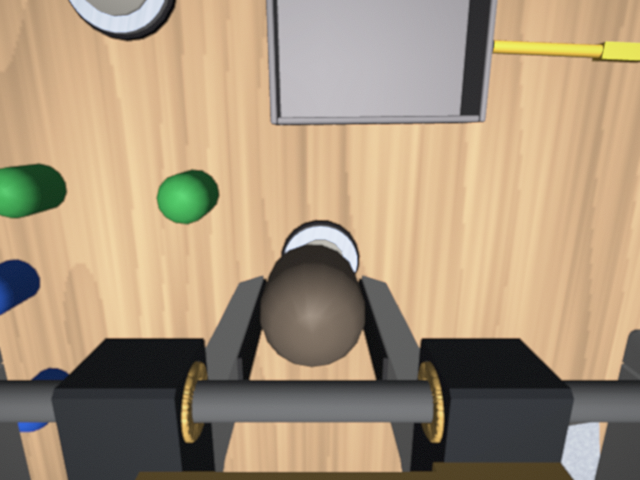

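Dome held at (312,305); it hides part of the socket at (320,255). I go 40 mm past it to see the whole collar.

```bash
python3 -m crank '[[30,-20,3,0,0,0,0],[30,-40,6,0,0,0,0],[30,-45,6,0,0,0,0],[30,-45,6,0,0,0,0],[30,-45,6,0,0,0,0]]'
python3 - <<'E'
from h import *
sock((594.5,-255),27); held(23,6.5)
E
```

```text
clock: 10.85
eef_pos: [594.2, -285.9, 107.5]
eef_rot: [-3.141, -0.0, 1.571]
wrist_force: [0.4, -0.2, -0.6]
finger_gap: 44.6
finger_force: 12.0
tip 569 [ 594.  -256.3   34.8] collar 2298 [ 594.1 -256.8] 27.1
tcp [ 594.2 -285.9  107.5] rot [-3.141 -0.     1.572] topz 232.8
skirt n 1476 (array([ 594.5, -285.3]), np.float64(0.17))
```

```bash
python3 -m crank '[[30,14,-0.4,10,0,0,0],[30,28.7,-0.4,28,0,0,0],[30,28.7,-0.4,46,0,0,0],[30,28.7,-0.4,58,0,0,0],[30,28.7,-0.4,66,0,0,0],[30,28.7,-0.4,73,0,0,0],[30,28.7,-0.4,79,0,0,0],[30,28.7,-0.4,84,0,0,0],[30,28.7,-0.4,87,0,0,0],[30,28.7,-0.4,88,0,0,0]]'
python3 -m crank '[[30,0,0,0,0,0,0],[30,0,0,0,0,0,0]]'
```

```text
clock: 11.95
eef_pos: [593.8, -258.4, 19.9]
eef_rot: [-3.142, 0.0, 1.571]
wrist_force: [-6.3, 2.7, 12.3]
finger_gap: 44.4
finger_force: 12.0
clock: 12.15
eef_pos: [593.9, -258.3, 20.0]
eef_rot: [3.141, 0.0, 1.571]
wrist_force: [-3.5, 0.6, 5.5]
finger_gap: 44.8
finger_force: 12.0
```

```bash
python3 -m crank '[[70,0,0,0,0,0,0],[70,0,0,0,0,0,0],[70,0,0,0,0,0,0],[70,0,0,-30,0,0,0],[70,0,0,-70,0,0,0],[70,0,0,-110,0,0,0],[95,0,0,-130,0,0,0],[95,0,0,-130,0,0,0],[95,0,0,-130,0,0,0]]'
python3 - <<'E'
from h import *
seen((594.1,-256.6),23,50,12)
E
```

```text
clock: 13.05
eef_pos: [593.6, -258.1, 148.6]
eef_rot: [-3.141, -0.0, 1.571]
wrist_force: [-1.0, 0.2, -1.5]
finger_gap: 86.2
finger_force: 0.0
tcp [ 593.4 -257.9  147.8] topz 61.6 expect 62 skirt 267 (array([ 594.3, -257.9]), np.float64(0.14))
```

Medium seated: top at 61.6 against 62, within 1.3 mm of the socket axis. Next the large dome.

```bash
python3 -m crank '[[95,40,-12,0,0,0,0],[95,90,-27,0,0,0,0],[95,138,-42,0,0,0,0],[95,186,-57,0,0,0,0],[95,234,-71,0,0,0,0],[95,280,-85,0,0,0,0],[95,325,-99,0,0,0,0],[95,370,-113,0,0,0,0],[95,410,-125,0,0,0,0],[95,450,-137,0,0,0,0]]'
python3 -m crank '[[95,30,-9,0,0,0,0],[95,60,-18,0,0,0,0],[95,84,-25.5,0,0,0,0],[95,84,-25.5,0,0,0,0],[95,84,-25.5,0,0,0,0],[95,84,-25.5,0,0,0,0]]'
python3 - <<'E'
from h import *
seen((431.2,275.6),29,56,0,"w5")
E
```

```text
clock: 14.1
eef_pos: [455.4, 193.2, 148.0]
eef_rot: [-3.139, 0.001, 1.571]
wrist_force: [0.0, -1.3, 0.3]
finger_gap: 88.9
finger_force: 0.0
clock: 14.7
eef_pos: [431.4, 274.9, 148.8]
eef_rot: [-3.141, 0.001, 1.57]
wrist_force: [-0.3, 0.1, 0.5]
finger_gap: 89.2
finger_force: 0.0
tcp [431.5 274.8 149. ] topz 55.5 expect 56 skirt 253 (array([431.5, 275.5]), np.float64(0.12))
```

```bash
python3 -m crank '[[95,0.7,0,40,0,0,0],[95,0.7,0,80,0,0,0],[95,0.7,0,115,0,0,0],[95,0.7,0,133,0,0,0],[95,0.7,0,142,0,0,0],[95,0.7,0,142,0,0,0],[45,0.7,0,142,0,0,0],[45,0.7,0,142,0,0,0],[45,0.7,0,142,0,0,0],[45,0.7,0,142,0,0,0]]' 12
python3 -m crank '[[45,0,0,0,0,0,0],[45,0,0,-25,0,0,0],[45,0,0,-60,0,0,0],[45,0,0,-100,0,0,0],[45,-35,3,-100,0,0,0],[45,-75,7,-100,0,0,0],[45,-120,11,-100,0,0,0],[45,-165,15,-100,0,0,0],[45,-205,19,-100,0,0,0],[45,-245,22,-100,0,0,0]]' 12
python3 -m crank '[[45,-40,4,0,0,0,0],[45,-80,8,0,0,0,0],[45,-110,11,0,0,0,0],[45,-135,13,0,0,0,0],[45,-141,13.5,0,0,0,0],[45,-141,13.5,0,0,0,0],[45,-141,13.5,0,0,0,0]]'
python3 - <<'E'
from h import *
held(29,7); sock((466.5,-71),33,"w6")
E
```

```text
clock: 15.75
eef_pos: [431.6, 276.6, 8.0]
eef_rot: [3.141, -0.0, 1.571]
wrist_force: [-0.3, 0.6, -0.5]
finger_gap: 60.9
finger_force: 0.0
clock: 16.75
eef_pos: [453.2, 29.8, 107.6]
eef_rot: [3.141, 0.0, 1.571]
wrist_force: [0.5, -0.6, -1.5]
finger_gap: 58.4
finger_force: 12.0
clock: 17.45
eef_pos: [466.7, -108.7, 107.4]
eef_rot: [-3.141, -0.0, 1.571]
wrist_force: [-0.9, -0.6, -0.5]
finger_gap: 58.3
finger_force: 12.0
tcp [ 466.7 -108.7  107.4] rot [-3.141 -0.     1.571] topz 232.7
skirt n 1623 (array([ 467. , -109.6]), np.float64(0.16))
tip 1261 [466.5 -69.8  34.8] collar 2975 [466.5 -70.3] 33.0
```

View pics/w6.png

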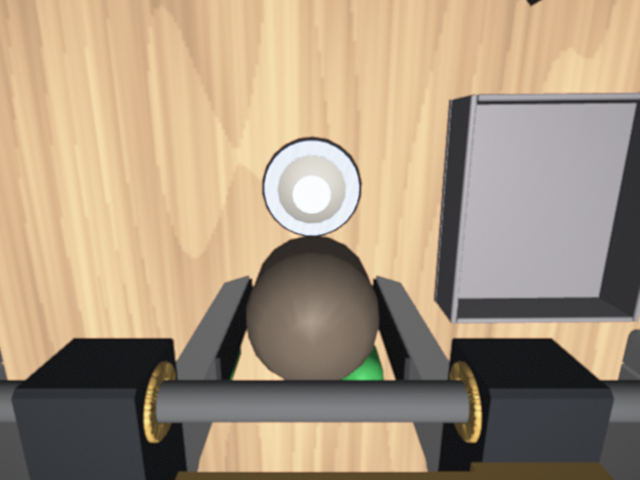

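Large dome held at (312,310). Socket fully visible at (312,188), measured (466.5,-70.1).

```bash
python3 -m crank '[[45,20,-0.5,10,0,0,0],[45,39.5,-0.5,25,0,0,0],[45,39.5,-0.5,42,0,0,0],[45,39.5,-0.5,56,0,0,0],[45,39.5,-0.5,65,0,0,0],[45,39.5,-0.5,73,0,0,0],[45,39.5,-0.5,79,0,0,0],[45,39.5,-0.5,84,0,0,0],[45,39.5,-0.5,87,0,0,0],[45,39.5,-0.5,88,0,0,0]]'
python3 -m crank '[[45,0,0,0,0,0,0],[45,0,0,0,0,0,0]]'
```

```text
clock: 18.55
eef_pos: [466.4, -70.1, 19.8]
eef_rot: [3.142, -0.0, 1.571]
wrist_force: [-6.4, 1.8, 16.0]
finger_gap: 58.7
finger_force: 12.0
clock: 18.75
eef_pos: [466.4, -70.1, 19.9]
eef_rot: [3.141, 0.0, 1.571]
wrist_force: [-3.1, 1.2, 5.2]
finger_gap: 58.5
finger_force: 12.0
```

```bash
python3 -m crank '[[85,0,0,0,0,0,0],[85,0,0,0,0,0,0],[85,0,0,0,0,0,0],[85,0,0,-30,0,0,0],[85,0,0,-70,0,0,0],[85,0,0,-110,0,0,0],[85,0,0,-130,0,0,0],[85,0,0,-130,0,0,0],[85,0,0,-130,0,0,0]]'
python3 - <<'E'
from h import *
seen((466.5,-70.1),29,56,12)
E
python3 -m crank '[[85,40,38,0,0,0,0],[85,80,76,0,0,0,0],[85,115,110,0,0,0,0],[85,140,135,0,0,0,0],[85,149,143,0,0,0,0],[85,149,143,0,0,0,0],[85,149,143,0,0,0,0]]'
python3 - <<'E'
from h import *
c=cal("wrist"); p,d=optics.camera("wrist"); W=world(d,c); cv2.imwrite("pics/w7.png",p[:,:,::-1])
m=(np.hypot(W[...,0]-609,W[...,1]-79)<45)&(W[...,2]>37)&(W[...,2]<43)
print(m.sum(),cv2.minAreaRect(W[m][:,:2].astype(np.float32)),W[m][:,2].max()); s=manip.read_state(); print(s["joints"])
E
```

```text
clock: 19.65
eef_pos: [466.1, -70.0, 148.9]
eef_rot: [-3.141, -0.0, 1.571]
wrist_force: [-0.3, -0.1, -0.8]
finger_gap: 80.2
finger_force: 0.0
tcp [465.8 -69.9 148.2] topz 67.5 expect 68 skirt 299 (array([466.7, -71.1]), np.float64(0.12))
clock: 20.4
eef_pos: [608.4, 78.2, 148.3]
eef_rot: [-3.139, 0.0, 1.571]
wrist_force: [-0.2, 0.1, 0.6]
finger_gap: 80.1
finger_force: 0.0
3289 ((609.4091796875, 78.60614776611328), (44.30173110961914, 44.38765335083008), 44.80544662475586) 41.48824052920999
[ 6.76204965e-02  4.89186770e-01  1.39334452e+00 -1.38243959e-04
  1.26040828e+00  6.85917323e-02]
```

View pics/w7.png

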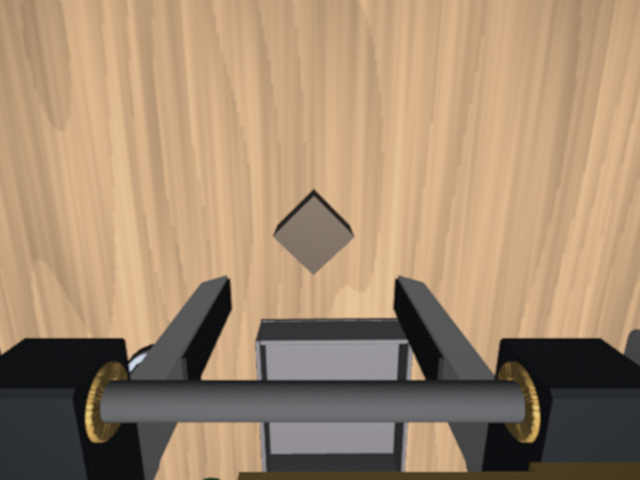

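The square cap is at (313,233), turned 44.8°, and 44.3 mm square. The large dome is seated, top at 67.5 of 68. Turn 45°, descend and grip.

```bash
python3 -m crank '[[85,0.4,1,10,0,0,-0.14],[85,0.4,1,30,0,0,-0.28],[85,0.4,1,50,0,0,-0.42],[85,0.4,1,65,0,0,-0.56],[85,0.4,1,75,0,0,-0.7],[85,0.4,1,80,0,0,-0.782],[85,0.4,1,80,0,0,-0.782],[85,0.4,1,80,0,0,-0.782]]' 12
python3 -m crank '[[85,0,0,30,0,0,0],[85,0,0,50,0,0,0],[85,0,0,60,0,0,0],[85,0,0,60,0,0,0],[30,0,0,60,0,0,0],[30,0,0,60,0,0,0],[30,0,0,60,0,0,0],[30,0,0,60,0,0,0],[30,0,0,60,0,0,0]]' 12
python3 -m crank '[[30,0,0,0,0,0,0],[30,0,0,-30,0,0,0],[30,0,0,-70,0,0,0],[30,0,0,-100,0,0,0],[30,0,0,-100,0,0,0]]' 12
python3 - <<'E'
from h import *
s=manip.read_state(); print(s["eef_pos"],s["eef_rot"]); R=None
from scipy.spatial.transform import Rotation as Ro
M=Ro.from_euler("xyz",s["eef_rot"]).as_matrix(); print(M.T@(np.array([627.5,-82,s["eef_pos"][2]])-s["eef_pos"]))
p,d=optics.camera("wrist"); cv2.imwrite("pics/w8.png",p[:,:,::-1])
E
```

```text
clock: 21.25
eef_pos: [610.2, 78.5, 70.0]
eef_rot: [3.141, 0.0, 2.349]
wrist_force: [0.6, 0.3, -0.4]
finger_gap: 79.9
finger_force: 0.0
clock: 22.15
eef_pos: [610.5, 79.4, 9.8]
eef_rot: [3.141, 0.0, 2.353]
wrist_force: [-0.1, -0.2, 3.5]
finger_gap: 44.0
finger_force: 12.0
clock: 22.65
eef_pos: [612.2, 79.5, 114.0]
eef_rot: [3.136, 0.005, 2.353]
wrist_force: [0.4, 0.8, -0.0]
finger_gap: 44.3
finger_force: 12.0
[612.20178574  79.54312637 114.00160739] [3.13630049 0.00454399 2.35280014]
[-1.25394708e+02 -1.02987298e+02  2.47734043e-02]
```

View pics/w8.png

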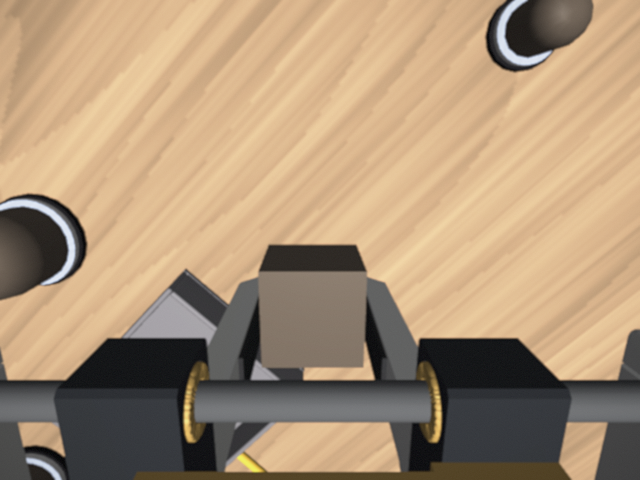

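The cap is held squarely at (313,305). Carry it to the tray centre while turning back.

```bash
python3 -m crank '[[30,-25,-20,0,0,0,0.13],[30,-50,-40,0,0,0,0.26],[30,-75,-60,0,0,0,0.39],[30,-98,-79,0,0,0,0.52],[30,-115,-93,0,0,0,0.65],[30,-126,-101.5,0,0,0,0.782],[30,-126,-101.5,0,0,0,0.782],[30,-126,-101.5,0,0,0,0.782]]'
python3 - <<'E'
from h import *
c=cal("wrist"); p,d=optics.camera("wrist"); W=world(d,c); cv2.imwrite("pics/w9.png",p[:,:,::-1]); s=manip.read_state(); print(s["eef_pos"],s["eef_rot"])
E
```

```text
clock: 23.5
eef_pos: [626.7, -81.1, 108.3]
eef_rot: [-3.14, -0.0, 1.574]
wrist_force: [0.0, -0.4, -0.5]
finger_gap: 44.1
finger_force: 12.0
[626.79632425 -80.74736079 108.60372665] [-3.14036223e+00 -3.71924500e-04  1.57490180e+00]
```

View pics/w9.png

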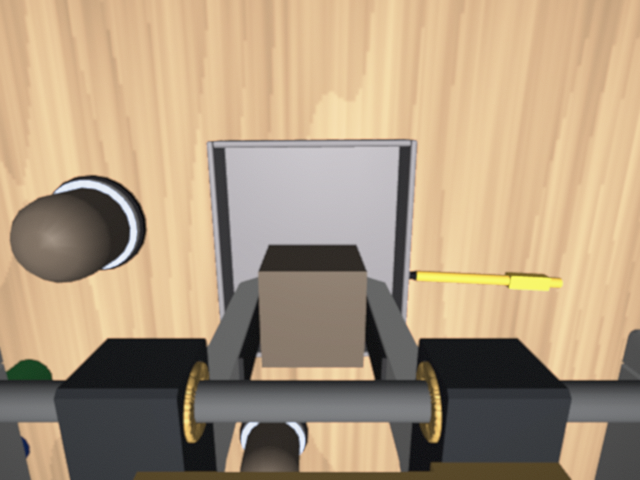

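Cap hangs centred over the tray (walls at x≈215 and 410 px). Lower, release and rise.

```bash
python3 -m crank '[[30,0,0,30,0,0,0],[30,0,0,60,0,0,0],[30,0,0,80,0,0,0],[30,0,0,89,0,0,0],[30,0,0,93.5,0,0,0],[30,0,0,93.5,0,0,0],[62,0,0,93.5,0,0,0],[62,0,0,93.5,0,0,0],[62,0,0,93.5,0,0,0]]'
python3 -m crank '[[62,0,0,-25,0,0,0],[62,0,0,-60,0,0,0],[62,0,0,-100,0,0,0],[62,0,-40,-145,0,0,0],[62,0,-80,-190,0,0,0],[62,0,-110,-190,0,0,0],[62,0,-120,-190,0,0,0],[62,0,-120,-190,0,0,0]]'
python3 - <<'E'
from h import *
for n in("scene","side"):
    p,d=optics.camera(n); cv2.imwrite(f"pics/{n}1.png",p[:,:,::-1])
    W=world(d,cal(n))
    for xy,r in(((614.1,279),17),((594.1,-256.6),23),((466.5,-70.1),29),((627.5,-82),22)):
        m=(np.hypot(W[...,0]-xy[0],W[...,1]-xy[1])<r)&(W[...,2]<100)&(d>0); print(n,xy,np.percentile(W[m][:,2],99).round(1))
a=cv2.imread("pics/scene1.png")[90:380,140:560]; cv2.imwrite("pics/crop_end.png",cv2.resize(a,None,fx=1.9,fy=1.9))
E
```

```text
clock: 24.45
eef_pos: [627.5, -81.6, 16.7]
eef_rot: [3.141, 0.0, 1.571]
wrist_force: [0.2, -0.0, 0.6]
finger_gap: 57.8
finger_force: 0.0
clock: 25.25
eef_pos: [506.7, -81.7, 206.9]
eef_rot: [3.14, 0.0, 1.57]
wrist_force: [0.1, -0.2, -0.5]
finger_gap: 58.0
finger_force: 0.0
scene (614.1, 279) 56.8
scene (594.1, -256.6) 63.2
scene (466.5, -70.1) 69.1
scene (627.5, -82) 46.9
side (614.1, 279) 51.9
side (594.1, -256.6) 63.1
side (466.5, -70.1) 68.3
side (627.5, -82) 46.6
```

View pics/crop_end.png

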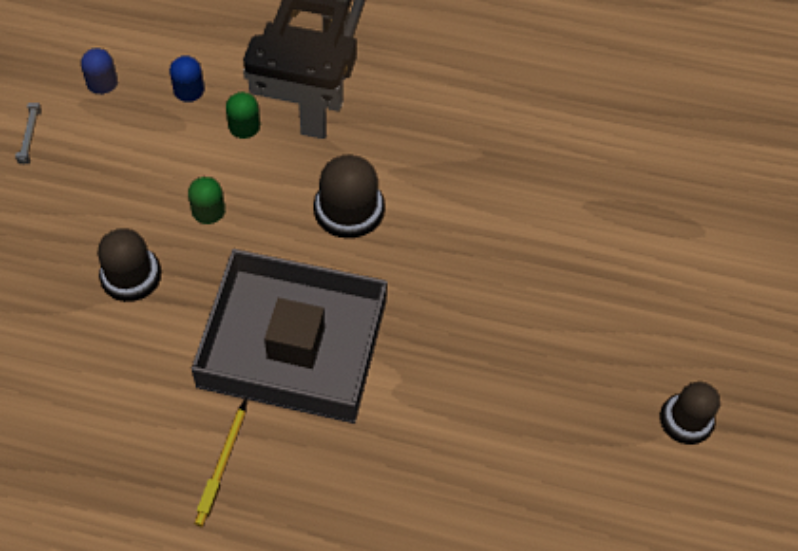

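View pics/side1.png

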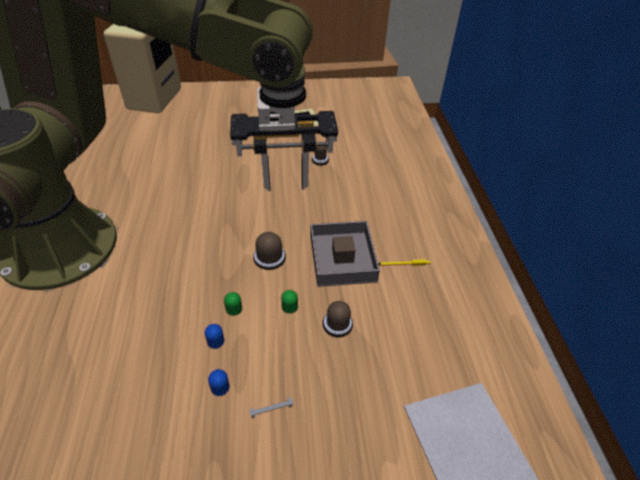

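The scene crop shows all three domes level on their sockets, at (124,258), (349,190) and (695,405). The square cap is flat in the tray at (295,332), and the stylus, hinge pin and look-alikes haven't moved. The small dome's side-view reading is low because the gripper partly hides it there; the wrist and scene readings both put it at full seat. Handing in.

```bash
python3 -c "
from cell import manip
print(manip.sign_off())"
```

```text
the job is handed in; nothing more can be done
None
```

I fitted the three domes on their own sockets, put the square cap in the scrap tray, left the stylus and hinge pin where they lay, and handed the job in at about 25 s on the robot's clock.

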